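# Free the child-safety catch of a bench cupboard and open its door

## Robot

A 7-joint arm with a two-finger parallel gripper is mounted at the origin on a cart in front of the work surface, level with it; the furniture and walls round the work are solid. World frame = base frame: x ahead of the robot, y to its left, z up, the work surface at z = 0. Lengths are in m, angles in rad, forces in N, time in s.
With the tool pointing down it reaches from about 0.4 to 0.9 m from the base axis. Payload 5.5 kg.
Tool frame: the origin (TCP) lies on the centre line of the jaws, within the pads' length; the fingertips stand 19 mm ahead of it and the grasp point (between the pads) is the TCP; z points along the fingers, y is the line along which they close (so a half turn about z gives the same grasp; the last joint's range is limited). The gripper opens to 92 mm and grips with 3 to 60 N. Pads are 19 mm wide; open, the fingers measure 130 mm over their backs; the gripper's body (75 mm by 190 mm) begins 47 mm behind the grasp point.
Start: joints at [-0.958, 0.501, -0.427, 1.55, 0.221, 1.138, -0.21], TCP at [0.223, 0.611, 0.246] pointing down, gripper open.
Joint ranges: [-2.88, 2.88], [-0.31, 2.03], [-1.54, 1.56], [0.2, 2.42], [-1.41, 4.55], [0.19, 2.02], [-2.57, 2.57]. Speed limits (rad/s): [2.57, 2.57, 3.14, 3.14, 3.14, 3.14, 3.14].

## Interface

Orientations are given as [roll, pitch, yaw] about the fixed x, y, z axes, in that order (R = Rz(yaw) Ry(pitch) Rx(roll)).
In Python, from plant import state, read_camera, camera_info, close_job gives the robot as it stands.
- The arm moves only by the tool play_rows, never from a script. Its argument "plan" is a list of rows, each a list of 2 entries, a list of its own where there are three numbers: the shift along the tool's x, y, z in m, then the turn, a rotation vector about the tool's x, y, z in degrees. In form: [[[x, y, z], [ax, ay, az]], ...]. A call has 1 to 12 rows; each row shifts and turns the commanded pose from where the row before left it, along the tool's axes as they then stand; what a row does not reach is not made up. A row lasts 1/10 s, in which the tool goes at most 50 mm and 8.59 degrees, less where a joint would pass 70% of its speed; a pose out of reach is approached as far as the arm can. A call is refused whole if a number of a shift passes 0.05 or a number of a turn 8.59, either way. A call with a gripper value outside its range is refused whole. "grip" is the closure, from 0 (fully open) to 1 (shut), set as the call begins (left out, the last holds). The fingers move at their own pace and stop on an object; "force" is the grip in N (left out, the last holds). Time passes only in rows, so rows that do not move let the fingers close. It gives the time, the measured TCP pose, the force and the opening at its end, in the units of the state.
- state(): the state, without advancing time (a new reading comes with each control period).
- read_camera(name): name is "side" or "top"; returns the picture (400x640x3 uint8, red, green, blue); there is no depth.
- camera_info(name): a dict with "fx", "fy", "cx", "cy" (pixels), "R" (3x3) and "t" (3): a world point X has camera coordinates R X + t. Camera axes: x right, y down, z forward; pixel columns grow to the right and rows downward; lengths in m; the calibration is good to about 2 mm. A picture is of the moment at which its call begins. camera_info takes no time and is no camera call.
- close_job(): hands the job in, once; it reports no verdict.
The state is a dict: "time": time; "joint_positions": joint angles; "joint_vel": joint speeds; "tau": joint torques, N m; "eef_pos": TCP position; "eef_rot": TCP orientation; "wrist_force": force on the tool from outside, world axes, zero at the start; "wrist_torque": the same for the moment, N m; "width": opening from 0.0 (shut) to 1.0 (fully open).
Only numpy, scipy, OpenCV 4.12 (cv2) and the standard library are available. Lean on these libraries where they do the work, as an engineer would, in place of code of your own. Each camera call takes 0.05 s, during which the arm holds its last target. There are 200 camera calls.

## Task

The little plywood cupboard on the bench stands ajar, held by a child-safety catch behind its door. Reach down through the gap behind the door's top edge, press the sprung catch down to free the door rather than forcing it, swing the door wide open to about a right angle and leave it there with the catch sprung back up. Do not disturb the things standing on and around the cupboard.

Things in the scene. Friction and masses are not known exactly. Their poses are not given: they have to be found in the camera images.
- cupboard: plywood cupboard fixed on the bench, 100 deep (its x) x 220 wide (its y) x 170 mm high, walls 12. Origin: centre of the underside on the bench; its -x side is the front with the door, the carcass's front plane at x = -50 mm. Place and yaw differ every time.
- door_axis (a point): point on the door's vertical hinge line: in the carcass's front plane, at its left (+y) edge, 170 mm above the bench (level with the tops of cupboard and door). Axes as the cupboard's.
- cupboard_door (a joint): door angle, rad, about the vertical through door_axis: 0 shut, grows as the free right (-y) edge swings out towards the robot; ends at 1.9. Starts ajar at 0.28 to 0.31; the catch stops it at about 0.34. Moves stiffly (about 1 N at the catch) and stays where left.
- door_edge (a point): top rear corner of the door's free edge, 218 mm from the hinge line, 170 mm above the bench. The door is a pale wood panel 218 wide, 14 thick, its back in the plane of the hinge line, a small dark knob on its front near the free edge. x points from the door's back into the cupboard, y along the door to the hinge.
- catch (a joint): downward travel of the sprung catch, m: 0 up (at rest), 0.016 fully down. It slides straight down without tilting wherever pressed: about 2 N to start, 5.5 N at 10 mm, 8 N at the end; springs up when let go. From 9 mm down its hook is clear and the door free to swing; past a door angle of 0.45 the catch no longer matters.
- catch_pad (a point): where to press: upper face of the catch bar, mid-width, 25 mm behind the door's back and 150 mm from the hinge line, about mid-gap between door and cupboard front. The gap here is 42 to 50 mm wide, open from above; the bar lies 24 mm below the top edges. x points from the door along the bar into the cupboard, y to the hinge, z up. Moves with door and catch.
- catch_hook (a point): top of the hook at the bar's inner end, 68 mm behind the door's back. The grey plastic bar, 18 mm wide, reaches 73 mm straight back from the door's back; the hook, 10 mm tall, stands up behind a steel strip under the cupboard's top board.
- adj_wrench: adjustable wrench 48 x 218 x 13 mm lying on the rear half of the cupboard's top, along its width; origin at the centre of its underside. Leave it there.
- oil_can: oil can with a long spout, 79 x 101 x 168 mm, loose, standing left of the cupboard; origin at the centre of its underside. Leave alone.
- screw_tin: open round tin of screws, 74 mm across, 45 mm high, loose, right of the cupboard; origin at the centre of its underside. Leave alone.
- sanding_block: brown sanding block 67 x 112 x 36 mm, loose on the bench to the left; origin at the centre of its underside. Leave alone.
- tape_measure: tape measure 38 x 85 x 66 mm, loose on the bench to the left; origin at the centre of its underside. Leave alone.
- block_beech: beech offcut 60 x 160 x 30 mm, loose on the bench to the far left; origin at the centre of its underside. Leave alone.

How it is judged:
On the way:
1. the catch is pressed down at least 9 mm while the door is still within its latched range (below 0.40 rad) (value of joint catch above 0.009 m and value of joint cupboard_door below 0.4 rad), for 0.1 s.
At the end, for the whole second after the job is handed in: the door stands still, open by more than 1.2 rad (about 70 degrees), and the catch is sprung back up (within 3 mm of its rest) (value of joint cupboard_door above 1.2 rad and velocity of joint cupboard_door between -0.05 and 0.05 rad/s and value of joint catch below 0.003 m); the robot touches nothing.
It fails at once if a bystander (wrench, oil can, tin, sanding block, tape measure, beech offcut) is moved more than 30 mm from its start (distance of any of adj_wrench, oil_can, screw_tin, sanding_block, tape_measure, block_beech from where it was at the start of the episode above 0.03 m).
It also fails if it takes over 38 s, if anything falls off the work surface, if the arm or the gripper's body presses on something with over 40 N, if the wrist force passes 120 N, or if a joint passes its speed limit or range.

## Working session

There is one attempt and no reset: what is moved stays moved. The work goes in short steps, Python scripts to look and compute and a tool call to move; the robot and the scene stay as the last step left them, time stands still between calls to the robot, and variables do not carry over. Pictures are saved under pics/ and viewed, on a budget of 10 in all, crops included, one or two more only if the job needs it, and the job is handed in when it is done.

Besides the shell and the picture viewer there is one more tool, called after "Request:" as name(argument=value, ...) on one line, values as JSON. play_rows: Moves the arm, as the interface text tells. Its arguments: {"type":"object","properties":{"plan":{"type":"array","items":{"type":"array"}},"grip":{"type":"number"},"force":{"type":"number"}},"required":["plan"]}

```bash
mkdir -p pics; python3 - <<'E'
from plant import *
import cv2,numpy as np
s=state();print({k:np.round(v,3).tolist() for k,v in s.items()})
for n in("side","top"):
    cv2.imwrite(f"pics/{n}0.png",read_camera(n)[:,:,::-1]);c=camera_info(n);print(n,c)
    R=np.array(c["R"]);print(-R.T@np.array(c["t"]))
E
```

```text
{'time': 0.0, 'joint_positions': [-0.958, 0.502, -0.427, 1.551, 0.221, 1.138, -0.21], 'joint_vel': [0.0, 0.002, 0.002, -0.002, 0.002, 0.0, -0.001], 'tau': [0.001, -56.661, -5.815, -27.911, -0.069, 0.031, 0.0], 'eef_pos': [0.223, 0.61, 0.245], 'eef_rot': [-3.14, -0.0, 2.792], 'wrist_force': [0.754, -0.979, 0.433], 'wrist_torque': [0.006, 0.067, -0.038], 'width': 1.0}
side {'fx': 508.14847114615634, 'fy': 508.14847114615634, 'cx': 311.41305694067177, 'cy': 201.44848248510135, 'R': array([[-0.94098803, -0.33799891, -0.01727055],
       [-0.20225398,  0.60252345, -0.77204846],
       [ 0.27135745, -0.72299532, -0.63532898]]), 't': array([0.54005183, 0.19404363, 1.94540669])}
[0.01952781 1.47214102 1.39511132]
top {'fx': 473.83429579697355, 'fy': 473.83429579697355, 'cx': 330.1119424182307, 'cy': 201.3957069552123, 'R': array([[-0.09348999, -0.9955991 , -0.00648474],
       [-0.97512708,  0.09287841, -0.20124803],
       [ 0.20096465, -0.01249123, -0.97951885]]), 't': array([0.07860262, 0.54329253, 1.73289901])}
[0.18887637 0.04944258 1.80725352]
```

View pics/side0.png

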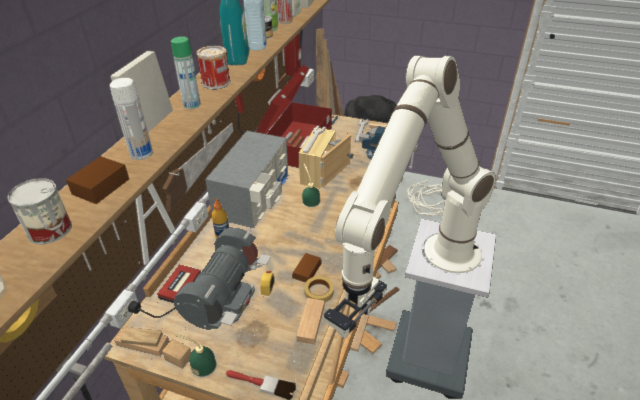

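View pics/top0.png

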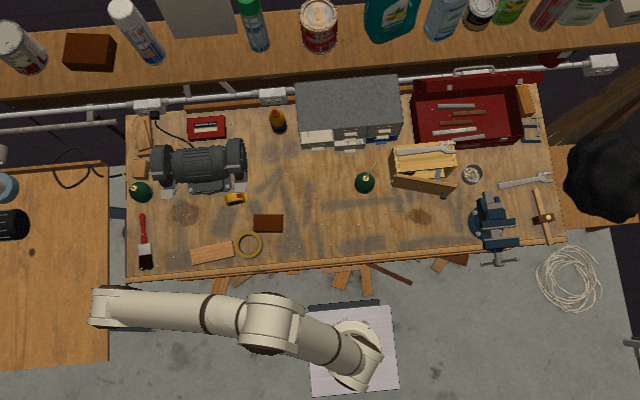

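The side view shows the cupboard at about (325,155), with the green oil can at (311,195). In the top view the cupboard is at about (423,165), the oil can at (365,182), the tin at (472,174) and a vise at (492,225). I'll enlarge both.

```bash
python3 - <<'E'
import cv2,numpy as np
a=cv2.imread("pics/top0.png")[130:210,350:510];b=cv2.imread("pics/side0.png")[115:215,290:390]
a=cv2.resize(a,None,fx=5,fy=5,interpolation=2);b=cv2.resize(b,None,fx=6,fy=6,interpolation=2)
def tick(m,s,x0,y0):
    for u in range(0,m.shape[1],10*s): cv2.line(m,(u,0),(u,8),(0,0,255),1);cv2.putText(m,str(x0+u//s),(u,20),0,.4,(0,0,255))
    for v in range(0,m.shape[0],10*s): cv2.line(m,(0,v),(8,v),(0,0,255),1);cv2.putText(m,str(y0+v//s),(10,v+4),0,.4,(0,0,255))
tick(a,5,350,130);tick(b,6,290,115)
cv2.imwrite("pics/a.png",a);cv2.imwrite("pics/b.png",b)
E
```

```text
(no output)
```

View pics/a.png

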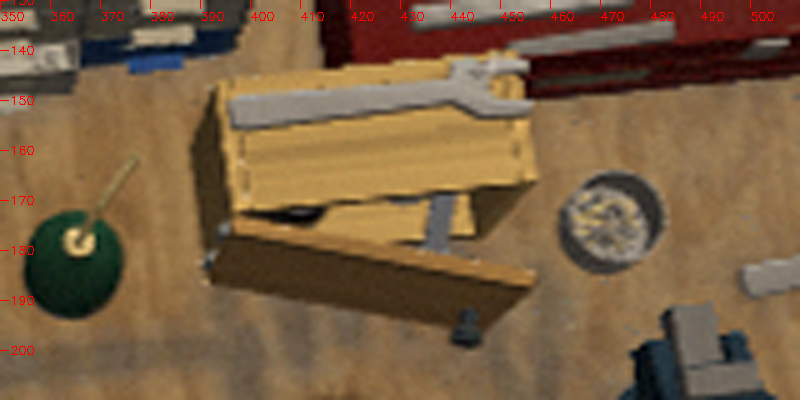

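View pics/b.png

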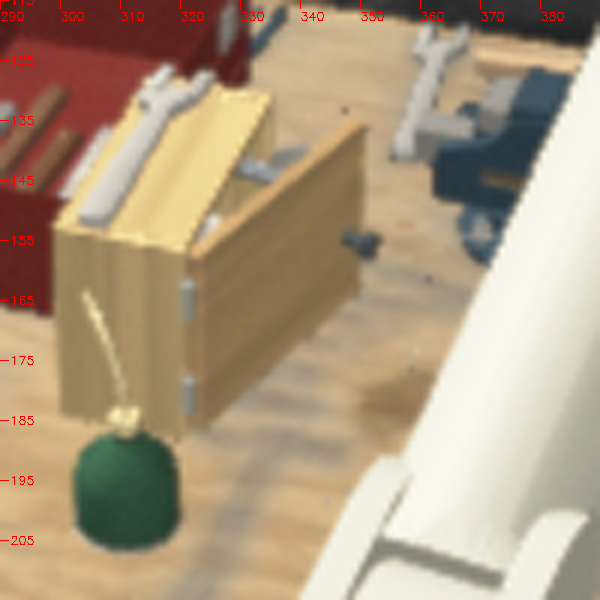

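The top crop shows the carcass front top corners at about (398,172.6) and (457.4,166.4). The rear corners are at (394,146.4) and (455,140.5), the door's free rear corner at (457,184.4), and the grey catch bar at (438,174.5). Next I cast rays from these.

```bash
cat > h.py <<'E'
from plant import *
import numpy as np
from scipy.spatial.transform import Rotation as Ro
def ray(n,u,v,z):
    c=camera_info(n);R=np.array(c["R"]);o=-R.T@np.array(c["t"])
    d=R.T@np.array([(u-c["cx"])/c["fx"],(v-c["cy"])/c["fy"],1]);return o+d*(z-o[2])/d[2]
def proj(n,X):
    c=camera_info(n);p=np.array(c["R"])@X+np.array(c["t"]);return np.round([c["cx"]+c["fx"]*p[0]/p[2],c["cy"]+c["fy"]*p[1]/p[2]],1)
E
python3 - <<'E'
from h import *
P={k:ray("top",u,v,z) for k,u,v,z in[("FL",398,172.6,.17),("FR",457.4,166.4,.17),("RL",394,146.4,.17),("RR",455,140.5,.17),("edge",457,184.4,.17),("bar",438,174.5,.146),("tin",472.4,174,.045),("can",364.5,184,.03)]}
P.update({k:ray("side",u,v,.17) for k,u,v in[("sFL",321.5,156.3),("sedge",350.5,135.8),("sRL",299,152.5)]})
for k,p in P.items():print(k,p.round(3))
f=P["FL"]-P["FR"];yaw=np.arctan2(-f[0],f[1]);print("yaw",yaw,np.linalg.norm(f))
ctr=(P["FL"]+P["FR"]+P["RL"]+P["RR"])/4
H=ctr+Ro.from_euler('z',yaw).apply([-.05,.11,0]);print("ctr",ctr,"hinge",H,"FL")
e=P["edge"]-H;print("edge len",np.linalg.norm(e),"door ang",yaw-np.arctan2(e[0],-e[1]))
for q in(.28,.30,.31):
    r=Ro.from_euler('z',yaw-q);E=H+r.apply([0,-.218,0]);C=H+r.apply([.025,-.15,-.024]);print(q,"pad",C.round(4),"edge",E.round(4),proj("top",E),proj("side",E),proj("top",C))
print(proj("top",H),proj("side",H))
E
```

```text
FL [ 0.606 -0.222  0.17 ]
FR [ 0.609 -0.436  0.17 ]
RL [ 0.705 -0.22   0.17 ]
RR [ 0.706 -0.442  0.17 ]
edge [ 0.543 -0.425  0.17 ]
bar [ 0.592 -0.369  0.146]
tin [ 0.605 -0.526  0.045]
can [ 0.609 -0.112  0.03 ]
sFL [ 0.604 -0.22   0.17 ]
sedge [ 0.533 -0.414  0.17 ]
sRL [ 0.705 -0.217  0.17 ]
yaw 0.011900556858603379 0.21403470504291697
ctr [ 0.65640731 -0.33025736  0.17      ] hinge [ 0.60510182 -0.22086016  0.17      ] FL
edge len 0.21355145006517046 door ang 0.3050803031757699
0.28 pad [ 0.5895 -0.3721  0.146 ] edge [ 0.5474 -0.4311  0.17  ] [458.4 183.2] [348.5 133.4] [438.8 175. ]
0.3 pad [ 0.5865 -0.3718  0.146 ] edge [ 0.5432 -0.4299  0.17  ] [458.3 184.3] [349.3 133.7] [438.9 175.8]
0.31 pad [ 0.5849 -0.3716  0.146 ] edge [ 0.5411 -0.4292  0.17  ] [458.2 184.9] [349.7 133.8] [438.9 176.2]
[397.6 173. ] [321.4 156.2]
```

Request:
play_rows(plan=[[[-0.03,-0.026,-0.015],[0,0,0]],[[-0.032,-0.028,-0.015],[0,0,0]],[[-0.032,-0.028,-0.015],[0,0,0]],[[-0.032,-0.028,-0.015],[0,0,0]],[[-0.032,-0.028,-0.015],[0,0,0]],[[-0.032,-0.028,-0.01],[0,0,0]],[[-0.032,-0.028,-0.01],[0,0,0]],[[-0.032,-0.028,-0.01],[0,0,0]],[[-0.032,-0.028,-0.01],[0,0,0]],[[-0.032,-0.028,0],[0,0,0]],[[-0.032,-0.028,0],[0,0,0]]], grip=1, force=20)

```text
time: 1.2
eef_pos: [0.4472, 0.2015, 0.361]
eef_rot: [3.141, 0.001, 2.792]
wrist_force: [0.8, 0.1, 0.1]
width: 0.093
```

```bash
cat > st.py <<'E'
from h import *
import sys
s=state();print({k:np.round(s[k],3).tolist() for k in("time","joint_positions","eef_pos","eef_rot","wrist_force","width")})
def to(x,y,z,yaw):
    R=Ro.from_euler('xyz',s["eef_rot"]);d=R.inv().apply(np.array([x,y,z])-s["eef_pos"])
    r=(R.inv()*Ro.from_euler('xyz',[np.pi,0,yaw])).as_rotvec(degrees=True);print("tool shift",d.round(4),"turn",r.round(2))
if len(sys.argv)>4: to(*map(float,sys.argv[1:5]))
E
python3 st.py 0.5865 -0.372 0.26 2.852
```

```text
{'time': 1.2, 'joint_positions': [-0.287, 0.089, -0.205, 1.795, 0.019, 1.259, 0.724], 'eef_pos': [0.447, 0.202, 0.361], 'eef_rot': [3.141, 0.001, 2.792], 'wrist_force': [0.805, 0.062, 0.135], 'width': 0.093}
tool shift [-0.3273 -0.4911  0.101 ] turn [ 0.02  0.03 -3.45]
```

Request:
play_rows(plan=[[[-0.027,-0.041,0],[0,0,0]],[[-0.027,-0.041,0],[0,0,0]],[[-0.027,-0.041,0],[0,0,0]],[[-0.027,-0.041,0],[0,0,0]],[[-0.027,-0.041,0],[0,0,0]],[[-0.027,-0.041,0],[0,0,0]],[[-0.027,-0.041,0],[0,0,0]],[[-0.027,-0.041,0],[0,0,0]],[[-0.027,-0.041,0],[0,0,0]],[[-0.027,-0.041,0],[0,0,0]],[[-0.027,-0.041,0],[0,0,0]],[[-0.027,-0.041,0],[0,0,0]]])

```text
time: 2.4
eef_pos: [0.5826, -0.3717, 0.3601]
eef_rot: [3.141, -0.001, 2.792]
wrist_force: [1.1, -0.6, -0.2]
width: 0.004
```

```bash
python3 st.py 0.5865 -0.372 0.21 2.852
```

```text
{'time': 2.4, 'joint_positions': [0.393, 0.475, 0.208, 1.304, -0.097, 1.374, 1.819], 'eef_pos': [0.583, -0.372, 0.36], 'eef_rot': [3.141, -0.001, 2.792], 'wrist_force': [1.126, -0.618, -0.171], 'width': 0.004}
tool shift [-0.0039  0.001   0.1501] turn [ 0.02 -0.04 -3.43]
```

Request:
play_rows(plan=[[[-0.004,0.001,0.03],[0,0,-3.4]],[[0,0,0.04],[0,0,0]],[[0,0,0.04],[0,0,0]],[[0,0,0.03],[0,0,0]],[[0,0,0],[0,0,0]]])

```text
time: 2.9
eef_pos: [0.5833, -0.3682, 0.2143]
eef_rot: [3.139, -0.011, 2.851]
wrist_force: [-0.4, 0.8, -0.0]
width: 0.007
```

```bash
python3 st.py 0.5865 -0.372 0.165 2.852; python3 - <<'E'
from h import *
import cv2
a=read_camera("top")[130:210,380:480,::-1];b=read_camera("side")[95:195,290:390,::-1]
a=cv2.resize(a,None,fx=4,fy=4,interpolation=2);b=cv2.resize(b,None,fx=4,fy=4,interpolation=2)
a=cv2.copyMakeBorder(a,0,80,0,0,0);cv2.imwrite("pics/c.png",np.hstack([a,b]))
E
```

```text
{'time': 2.9, 'joint_positions': [0.403, 0.575, 0.18, 1.474, -0.108, 1.113, 1.884], 'eef_pos': [0.583, -0.368, 0.214], 'eef_rot': [3.139, -0.011, 2.851], 'wrist_force': [-0.376, 0.759, -0.03], 'width': 0.007}
tool shift [-0.0047 -0.0029  0.0493] turn [ 0.16 -0.62 -0.04]
```

View pics/c.png

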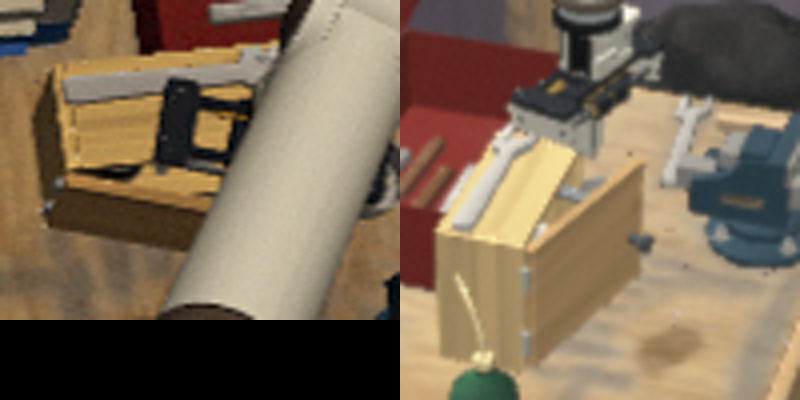

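The side crop shows the closed fingers above the gap, lined up with the door, and the grey bar below them at about (575,190). The top view is partly hidden by the arm.

Request:
play_rows(plan=[[[-0.004,-0.003,0.01],[0,-0.6,0]],[[0,0,0.02],[0,0,0]],[[0,0,0.012],[0,0,0]],[[0,0,0],[0,0,0]]])

```text
time: 3.4
eef_pos: [0.5892, -0.3742, 0.1775]
eef_rot: [3.141, 0.009, 2.851]
wrist_force: [-0.2, -0.2, -0.3]
width: 0.005
```

```bash
python3 st.py 0.5865 -0.372 0.153 2.852; python3 - <<'E'
from h import *
import cv2
p=state()["eef_pos"];print(proj("side",p-[0,0,.019]),proj("side",np.array([.5865,-.372,.146])))
b=read_camera("side")[95:175,300:380,::-1]
cv2.imwrite("pics/d.png",cv2.resize(b,None,fx=7,fy=7,interpolation=2))
E
```

```text
{'time': 3.4, 'joint_positions': [0.412, 0.613, 0.173, 1.5, -0.119, 1.03, 1.895], 'eef_pos': [0.589, -0.374, 0.177], 'eef_rot': [3.141, 0.009, 2.851], 'wrist_force': [-0.198, -0.243, -0.328], 'width': 0.005}
tool shift [0.0034 0.0013 0.0245] turn [ 0.03  0.49 -0.05]
[335.8 140.5] [336.2 143.2]
```

View pics/d.png

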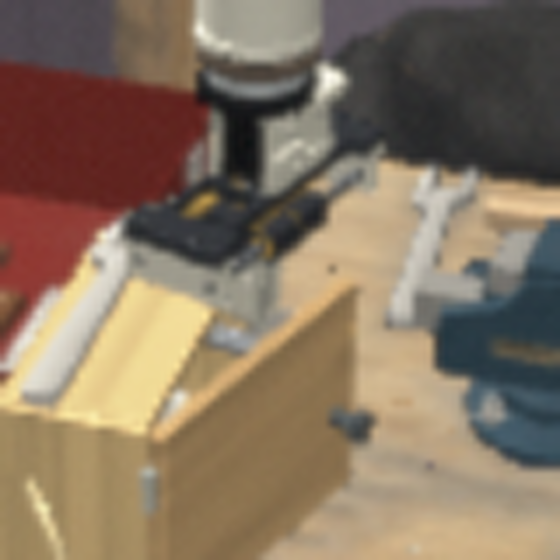

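The fingertips enter the gap beside the bar, with the projected tip at crop (250,318) and the bar at about (230,335). Now I press.

Request:
play_rows(plan=[[[0.002,0.001,0.006],[0,0.5,0]],[[0,0,0.006],[0,0,0]],[[0,0,0.006],[0,0,0]],[[0,0,0],[0,0,0]]])

```text
time: 3.85
eef_pos: [0.5884, -0.3731, 0.1604]
eef_rot: [-3.142, 0.002, 2.851]
wrist_force: [-0.9, -0.4, 3.9]
width: 0.006
```

```bash
python3 st.py 0.5865 -0.372 0.152 2.852
```

```text
{'time': 3.85, 'joint_positions': [0.411, 0.633, 0.172, 1.509, -0.12, 1.008, 1.895], 'eef_pos': [0.588, -0.373, 0.16], 'eef_rot': [-3.142, 0.002, 2.851], 'wrist_force': [-0.926, -0.381, 3.877], 'width': 0.006}
tool shift [0.0022 0.0005 0.0084] turn [-0.    0.11 -0.05]
```

Request:
play_rows(plan=[[[0.001,0,0.005],[0,0,0]],[[0,0,0.0035],[0,0,0]],[[0,0,0],[0,0,0]],[[0,0,0],[0,0,0]]])

```text
time: 4.25
eef_pos: [0.5878, -0.373, 0.1529]
eef_rot: [-3.141, 0.003, 2.851]
wrist_force: [-0.7, -0.2, 6.2]
width: 0.002
```

```bash
python3 st.py 0.5865 -0.372 0.152 2.852
python3 - <<'E'
from h import *
# finger path: centre 13 mm behind door back (finger half-thickness 9.5 + penetration margin), r=.15, keeping tool x normal
s=state();R0=Ro.from_euler('xyz',s["eef_rot"]);p=np.array(s["eef_pos"]);H=np.array([.605,-.221,0]);q0=.30
r0=Ro.from_euler('z',.012-q0).inv().apply(p-H);print("door-frame",r0)
E
```

```text
{'time': 4.25, 'joint_positions': [0.412, 0.639, 0.17, 1.517, -0.122, 0.993, 1.896], 'eef_pos': [0.588, -0.373, 0.153], 'eef_rot': [-3.141, 0.003, 2.851], 'wrist_force': [-0.7, -0.165, 6.172], 'width': 0.002}
tool shift [0.0016 0.0006 0.0009] turn [-0.01  0.18 -0.05]
door-frame [ 0.02671477 -0.15062643  0.15290881]
```

The catch is about 12 mm down (6.2 N). Now I push the door from behind while holding the catch down.

Request:
play_rows(plan=[[[0.006,0,0],[0,0,0]],[[0.006,0,0],[0,0,0]],[[0.006,0,0.0005],[0,0,0]],[[0.0075,0,0],[0,0,2.9]],[[0.0075,0,0],[0,0,2.9]],[[0.0075,0,0],[0,0,2.9]]])

```text
time: 4.85
eef_pos: [0.5491, -0.3618, 0.1528]
eef_rot: [-3.14, 0.005, 2.696]
wrist_force: [0.0, -2.1, 6.2]
width: 0.006
```

```bash
python3 st.py
```

```text
{'time': 4.85, 'joint_positions': [0.392, 0.577, 0.209, 1.629, -0.14, 0.944, 1.775], 'eef_pos': [0.549, -0.362, 0.153], 'eef_rot': [-3.14, 0.005, 2.696], 'wrist_force': [0.022, -2.15, 6.226], 'width': 0.006}
```

Request:
play_rows(plan=[[[0.0075,0,0],[0,0,2.9]],[[0.0075,0,0],[0,0,2.9]],[[0.0075,0,0],[0,0,2.9]],[[0.0075,0,0],[0,0,2.9]],[[0,0,0],[0,0,0]],[[0,0,0],[0,0,0]]])

```text
time: 5.45
eef_pos: [0.5219, -0.3473, 0.1525]
eef_rot: [-3.14, 0.003, 2.495]
wrist_force: [-2.3, -2.4, 6.9]
width: 0.001
```

```bash
python3 st.py; python3 - <<'E'
from h import *
import cv2
b=read_camera("side")[95:215,290:410,::-1]
cv2.imwrite("pics/e.png",cv2.resize(b,None,fx=4,fy=4,interpolation=2))
E
```

```text
{'time': 5.45, 'joint_positions': [0.351, 0.534, 0.26, 1.712, -0.163, 0.914, 1.6], 'eef_pos': [0.522, -0.347, 0.152], 'eef_rot': [-3.14, 0.003, 2.495], 'wrist_force': [-2.32, -2.388, 6.924], 'width': 0.001}
```

View pics/e.png

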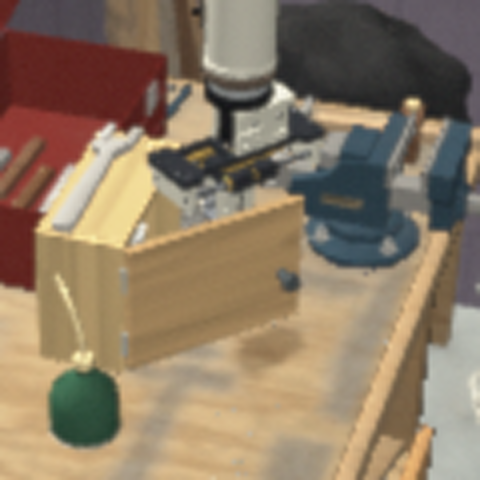

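The door has swung past the catch, to about 0.65 rad, with its edge at crop (300,200). I lift off the bar so the catch springs back, then keep pushing the panel's back.

Request:
play_rows(plan=[[[-0.002,0,-0.008],[0,0,0]],[[0,0,-0.009],[0,0,0]],[[0.012,0,0],[0,0,4.6]],[[0.012,0,0],[0,0,4.6]],[[0.012,0,0],[0,0,4.6]],[[0.012,0,0],[0,0,4.6]],[[0.012,0,0],[0,0,4.6]],[[0.012,0,0],[0,0,4.6]]])

```text
time: 6.3
eef_pos: [0.4771, -0.2924, 0.1686]
eef_rot: [3.14, 0.001, 2.012]
wrist_force: [-0.6, -0.4, 0.9]
width: 0.006
```

```bash
python3 st.py; python3 - <<'E'
from h import *
r=state()["eef_pos"]-np.array([.605,-.221,0]);n=np.hypot(r[0],r[1]);print("r",n,"q",np.arctan2(-r[0],-r[1])+.012+.0095/n)
E
```

```text
{'time': 6.3, 'joint_positions': [0.202, 0.415, 0.376, 1.875, -0.194, 0.885, 1.113], 'eef_pos': [0.477, -0.292, 0.169], 'eef_rot': [3.14, 0.001, 2.012], 'wrist_force': [-0.59, -0.418, 0.903], 'width': 0.006}
r 0.146470926006896 q 1.1387977885048193
```

Request:
play_rows(plan=[[[0.012,0,0],[0,0,4.6]],[[0.012,0,0],[0,0,4.6]],[[0.012,0,0],[0,0,4.6]],[[0.012,0,0],[0,0,4.6]],[[0.01,0,0],[0,0,4]],[[0,0,0],[0,0,0]],[[0,0,0],[0,0,0]],[[0,0,0],[0,0,0]]])

```text
time: 7.1
eef_pos: [0.461, -0.2381, 0.1686]
eef_rot: [3.14, 0.001, 1.626]
wrist_force: [0.6, -0.3, -0.5]
width: 0.005
```

```bash
python3 st.py; python3 - <<'E'
from h import *
r=state()["eef_pos"]-np.array([.605,-.221,0]);n=np.hypot(r[0],r[1]);print("r",n,"q",np.arctan2(-r[0],-r[1])+.012+.0095/n)
E
```

```text
{'time': 7.1, 'joint_positions': [0.045, 0.356, 0.458, 1.975, -0.207, 0.853, 0.669], 'eef_pos': [0.461, -0.238, 0.169], 'eef_rot': [3.14, 0.001, 1.626], 'wrist_force': [0.632, -0.28, -0.524], 'width': 0.005}
r 0.14501089097104775 q 1.5298239873536474
```

Next I back off from the door by 6 mm, rise well clear and look.

Request:
play_rows(plan=[[[-0.006,0,0],[0,0,0]],[[0,0,-0.01],[0,0,0]],[[0,0,-0.03],[0,0,0]],[[0,0,-0.045],[0,0,0]],[[0,0,-0.045],[0,0,0]],[[-0.02,0,-0.03],[0,0,0]],[[0,0,0],[0,0,0]],[[0,0,0],[0,0,0]],[[0,0,0],[0,0,0]]])

```text
time: 8.0
eef_pos: [0.4612, -0.2632, 0.3275]
eef_rot: [3.142, -0.001, 1.624]
wrist_force: [-1.1, 0.3, -0.7]
width: 0.003
```

```bash
python3 st.py; python3 - <<'E'
from h import *
import cv2
b=read_camera("side")[80:230,260:420,::-1];a=read_camera("top")[120:250,340:500,::-1]
a=cv2.copyMakeBorder(a,0,20,0,0,0)
cv2.imwrite("pics/f.png",cv2.resize(np.hstack([a,b]),None,fx=2.5,fy=2.5,interpolation=2))
for q in(1.3,1.5,1.6):
    E=np.array([.605,-.221,.17])+Ro.from_euler('z',.012-q).apply([0,-.218,0]);print(q,(proj("side",E)-[260,80])*2.5+[400,0])
E
```

```text
{'time': 8.0, 'joint_positions': [0.023, 0.195, 0.516, 1.775, -0.103, 1.198, 0.622], 'eef_pos': [0.461, -0.263, 0.328], 'eef_rot': [3.142, -0.001, 1.624], 'wrist_force': [-1.051, 0.313, -0.676], 'width': 0.003}
1.3 [682.25 193.  ]
1.5 [680.5  207.75]
1.6 [677.5 215. ]
```

View pics/f.png

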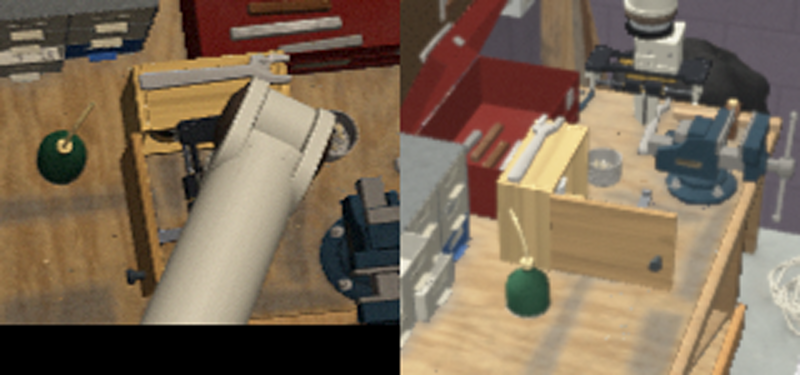

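The door is open to about a right angle: its top edge corner is at crop (677,213), which fits 1.5 to 1.6 rad. The catch hook shows behind the door at about (645,197). The wrench, can and tin are in place, and the gripper is free at about z = 0.33.

```bash
python3 -c "
from plant import *
print(close_job())"
```

```text
the job is handed in; nothing more can be done
None
```

I opened the cupboard door to about a right angle and handed the job in after 8 s of the 38 s allowed.

- **Catch:** I located the cupboard and door by casting rays from both cameras. With the fingers closed, I pressed the catch about 12 mm down. That depth comes from the 6.2 N reading and the tip height. The door was then at about 0.30 rad.
- **Door:** I pushed the door's back with the catch held down until about 0.65 rad. Then I lifted off the catch and swung the door on to about 1.5 rad.
- **Last checks:** Before I backed off, finger geometry gave 1.53 rad. The final side picture shows the door's edge where 1.5–1.6 rad would put it, and the catch hook stands up behind the door. The wrench, oil can and tin look untouched. The gripper is clear, with the tool centre 0.33 m above the bench and only about 1 N of noise on the wrist.
- **Not checked:** I did not measure the catch's return directly. It rests on the tip having been lifted above the bar's rest height, the vertical force dropping below 1 N, and the hook showing in the picture. The sanding block, tape measure and beech offcut were outside the last crops. The arm passed well above that area.

No check failed or disagreed.

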